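# Clamp down the bench guard rail with a U-bolt

## Robot

A 6-joint arm with a two-finger parallel gripper is mounted at the origin on the work surface. World frame = base frame: x ahead of the robot, y to its left, z up, the work surface at z = 0. Lengths are in mm, angles in rad, forces in N, time in s.
With the tool pointing down it reaches from about 250 to 725 mm from the base axis. Payload 9.7 kg.
Tool frame: the origin (TCP) lies between the finger pads; the fingertips stand 22 mm ahead of it and the grasp point (between the pads) lies 3 mm ahead of it; z points along the fingers, y is the line along which they close (so a half turn about z gives the same grasp; the last joint's range is limited). The gripper opens to 85 mm and grips with 20 to 120 N. Pads are 22 mm wide; open, the fingers measure 114 mm over their backs; the gripper's body (76 mm by 85 mm) begins 54 mm behind the grasp point. The pads swing forward as they close: fully open they stand 13 mm farther back than shut.
Start: joints at [0, 0.087, 0.176, 1.66, 0, 1.571], TCP at [549.997, -0, 253.284] pointing down, gripper open.
Joint ranges: [-3.13, 3.13], [-0.85, 1.81], [-1.15, 1.24], [-2.2, 2.28], [-1.44, 1.52], [-3.14, 3.14]. Speed limits (rad/s): [2.22, 2.22, 2.57, 3.14, 3.14, 3.14].

## Interface

Orientations are given as a unit quaternion [x, y, z, w].
In Python, from station import bot gives the robot as it stands.
- The arm moves only by the tool carry_out, never from a script. Its argument "targets" is a list of rows, each an object with "dp": the shift along the tool's x, y, z in cm, a list of three; "delta_rot": the turn, a rotation vector about the tool's x, y, z in rad, a list of three; "fingers": the closure in counts, from 0 (fully open) to 255 (shut). In form: [{"dp": [tx, ty, tz], "delta_rot": [rx, ry, rz], "fingers": fingers}, ...]. A call has 1 to 8 rows; each row is the pose to reach, as a shift and turn from the pose commanded when the call began, along the tool's axes at that moment; what a row does not reach only later rows make up. A row lasts 1/12 s, in which the tool goes at most 41.7 mm and 7.16 degrees, less where a joint would pass 70% of its speed; a pose out of reach is approached as far as the arm can. A call with a gripper value outside its range is refused whole. The fingers move at their own pace and stop on an object; "force" is the grip in N (left out, the last holds). Time passes only in rows, so rows that repeat a pose let the fingers close. It gives the time, the measured TCP pose, the force, the opening and the grip force at its end, in the units of the state.
- bot.observe(): the state, without advancing time (a new reading comes with each control period).
- bot.get_image(name): name is "scene" or "side" or "wrist"; returns the picture (420x560x3 uint8, red, green, blue); there is no depth.
- bot.camera_info(name): a dict with "intrinsics" (3x3 intrinsics, pixels), "R" (3x3) and "t" (3): a world point X has camera coordinates R X + t. Camera axes: x right, y down, z forward; pixel columns grow to the right and rows downward; lengths in mm; the calibration is good to about 2 mm. A picture is of the moment at which its call begins: read the wrist's pose just before it. camera_info takes no time and is no camera call; for the wrist camera it gives the pose at the moment of the call.
- bot.hand_in(): hands the job in; it is judged then, once.
The state is a dict: "clock": time; "joints": joint angles; "dq": joint speeds; "tau": joint torques, N m; "position": TCP position; "tool_rot": TCP orientation; "wrist_force": force on the tool from outside, world axes, zero at the start; "moment": the same for the moment, N m; "finger_gap": opening from 0.0 (shut) to 1.0 (fully open); "grasp_force": force on a finger pad.
Only numpy, scipy, OpenCV 4.12 (cv2) and the standard library are available. Lean on these libraries where they do the work, as an engineer would, in place of code of your own. Each camera call takes 0.05 s, during which the arm holds its last target. There are 200 camera calls.

## Task

The aluminium guard rail on the appliance bench is clamped at one end only. Take the orange-gripped U-bolt out of the wooden block, pass it over the rail's loose end so that both legs go through the two holes of the steel plate, and push it gently home until the rail is pressed fully down on its bracket and the U-bolt sits on the rail; then let go. The thin rail dents if pushed hard (stay under 30 N), and leave the screwdriver, carton and grater drum where they are.

Things in the scene. Friction and masses are not known exactly. Their poses are not given: they have to be found in the camera images.
- rail: Fixed fixture: a level aluminium tube, 25 mm diameter, 370 mm long, along this body's y axis, on two blue brackets. Origin: on the table under the tube's axis at the open clamp place; z up, x across the tube. The other bracket, already clamped by a steel U-bolt (top 82 mm above the table), is at y = +250 mm; the tube's loose end is at y = -80 mm.
- clamp_place (a point): Inner stop of the steel hole plate, under the tube, at the height of the plate's top, 46 mm above the table; axes as the rail. Plate 90 (x) by 62 (y) by 6 mm, 34 mm free below. Two 12 mm through holes at x = -20 and +20 mm, both anywhere from y = -19 to -3 mm (towards the loose end), unmeasured: find them by sight or feel. 15 N shifts the plate; on rubber, it gives 1 mm per 4 N down.
- tube (a joint): Angle of the tube about its clamped end (at y = 250 mm of the rail body), rad: 0 = fully down on the bracket, positive = loose end raised; 0.028 is 7 mm up at the open clamp place. Stiff friction, no spring: about 8 N down there moves it, and it stays where it is left. At 0 it meets a firm stop.
- tube_top (a point): Highest line of the tube over the middle of the bracket: 73 mm above the table when the tube is fully down, 4 to 8 mm higher at the start.
- block: Fixed wooden offcut 90 mm (x) by 75 mm (y) by 45 mm high, origin at the centre of its underside, z up; two 11 mm holes, 35 mm deep, at x = -20 and +20 mm, in which the U-bolt's legs stand loosely at the start.
- ubolt_grip (a point): Where to hold the U-bolt: middle of its orange grip tab, 30 (x) by 18 (y) mm. Axes: x from leg to leg, z up. Tab's top 20 mm above this point, flat underside (it sits on the tube) 30 mm below. The steel crown bar is 20 to 28 mm below, so fingertips should go no lower than 20 mm below. Half a turn about z gives the same shape. Home, this point is 103 mm above the table.
- ubolt: The same U-bolt, about 0.14 kg: two parallel upright steel legs, 8 mm diameter, at x = -20 and +20 mm, with flat ends. Origin midway between the leg ends, 81 mm below the grip point; same axes.
- grater_mid (a point): Bystander: loose cream drum with a steel grater disc on top, 132 mm diameter, 82 mm high; the point is at mid-height of the drum.
- carton_mid (a point): Bystander: loose dark purple carton, 80 x 190 x 65 mm; the point is its centre.
- screwdriver_grip (a point): Bystander: loose screwdriver with a red handle, 190 mm long, lying on the table; the point is in its handle.
Mind the look-alikes: they are no part of the job. What is meant by the ubolt is not turquoise, and is the larger of those in its own colour.

How it is judged (in metres and radians):
On the way, in this order (a step that is already met when the one before it is completed fails the run):
1. the U-bolt is lifted clear of the wooden block (height (world z) of ubolt above 0.055 m), for 0.1 s.
2. both legs are through the plate's holes, one on each side of the rail (x of ubolt_grip in the frame of rail between -0.006 and 0.006 m and y of ubolt_grip in the frame of rail between -0.025 and 0.005 m and angle between the x axis of ubolt and the x axis of rail, either way round below 0.15 rad and angle between ubolt_grip's own z axis and vertical below 0.12 rad and z of ubolt_grip in the frame of rail below 0.119 m), for 0.1 s.
At the end, for the whole second after the job is handed in: U-bolt upright (0.12 rad), square to the rail (0.15 rad), both legs through the holes, within 6 mm across the rail, 25 mm outward to 5 mm inward of the clamp place, grip point 99.5 to 105.5 mm above the table, tube down (angle under 0.006 rad), U-bolt at rest (x of ubolt_grip in the frame of rail between -0.006 and 0.006 m and y of ubolt_grip in the frame of rail between -0.025 and 0.005 m and angle between the x axis of ubolt and the x axis of rail, either way round below 0.15 rad and angle between ubolt_grip's own z axis and vertical below 0.12 rad and z of ubolt_grip in the frame of rail between 0.0995 and 0.1055 m and value of joint tube below 0.006 rad and linear speed of ubolt below 0.02 m/s and angular speed of ubolt below 0.2 rad/s); the robot touches nothing.
It fails at once if rail, plate or bracket pushed with more than 30 N (contact force between anything else and rail above 30 N).
It fails at once if the grater drum is disturbed (moved over 25 mm) (distance of grater_mid from where it was at the start of the episode above 0.025 m).
It fails at once if the carton is disturbed (moved over 25 mm) (distance of carton_mid from where it was at the start of the episode above 0.025 m).
It fails at once if the screwdriver is disturbed (moved over 25 mm) (distance of screwdriver_grip from where it was at the start of the episode above 0.025 m).
It also fails if it takes over 54 s, if anything falls off the work surface, if the arm or the gripper's body presses on something with over 40 N, if the wrist force passes 120 N, or if a joint passes its speed limit or range.

## Working session

There is one attempt and no reset: what is moved stays moved. The work goes in short steps, Python scripts to look and compute and a tool call to move; the robot and the scene stay as the last step left them, time stands still between calls to the robot, and variables do not carry over. Pictures are saved under pics/ and viewed, at most 10 in all, crops included, and the job is handed in when it is done.

Besides the shell and the picture viewer there is one more tool, called after "Emit:" as name(argument=value, ...) on one line, values as JSON. carry_out: Moves the arm, as the interface text tells. Its arguments: {"type":"object","properties":{"targets":{"type":"array"},"force":{"type":"number"}},"required":["targets"]}

```bash
mkdir -p pics; ls; python3 - <<'E'
from station import bot
import cv2,numpy as np
for n in ("scene","side"):
    im=bot.get_image(n); cv2.imwrite(f"pics/{n}0.png",im[:,:,::-1])
    c=bot.camera_info(n); print(n,np.round(c["intrinsics"],1).tolist(),np.round(-np.array(c["R"]).T@c["t"]),np.round(c["R"],3).tolist())
o=bot.observe();print(o["clock"],o["position"],o["tool_rot"],o["wrist_force"])
E
```

```text
pics
scene [[424.1, 0.0, 277.8], [0.0, 424.1, 209.6], [0.0, 0.0, 1.0]] [ 953. -675.  672.] [[0.867, 0.498, 0.006], [0.307, -0.525, -0.794], [-0.392, 0.69, -0.609]]
side [[396.8, 0.0, 280.7], [0.0, 396.8, 210.9], [0.0, 0.0, 1.0]] [322. 637. 655.] [[-0.932, -0.361, -0.02], [-0.219, 0.608, -0.763], [0.287, -0.707, -0.646]]
0.1 [5.49818085e+02 4.57240211e-03 2.52651557e+02] [ 7.07099471e-01  7.07113836e-01 -4.25943825e-04 -4.24833732e-04] [-0.23721106  0.38466608  0.11648339]
```

View pics/scene0.png

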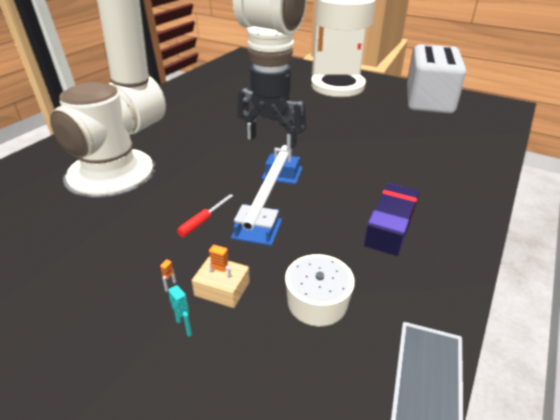

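View pics/side0.png

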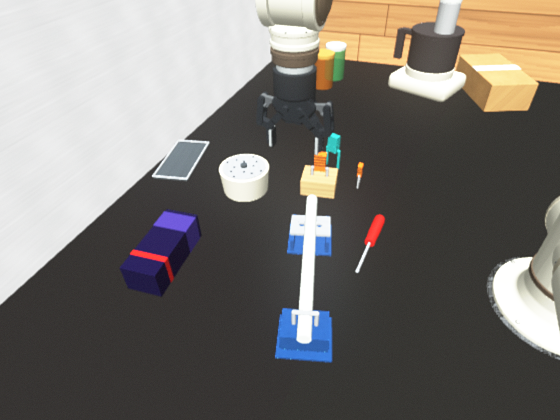

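```bash
cat > h.py <<'E'
import cv2,numpy as np
from station import bot
def cam(n):
    c=bot.camera_info(n); return np.array(c["intrinsics"]),np.array(c["R"]),np.array(c["t"]).ravel()
def ray(c,uv):
    K,R,t=c; d=R.T@np.linalg.solve(K,[uv[0],uv[1],1]); return -R.T@t,d/np.linalg.norm(d)
def plane(c,uv,z):
    o,d=ray(c,uv); return o+d*(z-o[2])/d[2]
def tri(c1,p1,c2,p2):
    o1,d1=ray(c1,p1);o2,d2=ray(c2,p2)
    s=np.linalg.lstsq(np.c_[d1,-d2],o2-o1,rcond=None)[0]
    a,b=o1+s[0]*d1,o2+s[1]*d2; return (a+b)/2,np.linalg.norm(a-b)
def proj(c,X):
    K,R,t=c; p=K@(R@np.array(X,float)+t); return p[:2]/p[2]
def blobs(im,lo,hi,amin=15):
    m=cv2.inRange(cv2.cvtColor(im,cv2.COLOR_RGB2HSV),lo,hi)
    n,_,s,c=cv2.connectedComponentsWithStats(m); return [(np.round(c[i],1).tolist(),s[i].tolist()) for i in range(1,n) if s[i,4]>=amin]
E
python3 - <<'E'
from h import *
a=cv2.imread("pics/scene0.png")[:,:,::-1];b=cv2.imread("pics/side0.png")[:,:,::-1]
print(blobs(a,(5,200,120),(14,255,255)));print(blobs(b,(5,200,120),(14,255,255)))
A=cv2.resize(a[140:320,150:310],None,fx=2.5*1,fy=2.5,interpolation=cv2.INTER_CUBIC)
B=cv2.resize(b[140:320,260:400],None,fx=2.5,fy=2.5,interpolation=cv2.INTER_CUBIC)
cv2.imwrite("pics/crop1.png",np.hstack([A,B])[:,:,::-1])
E
```

```text
[]
[]
```

View pics/crop1.png

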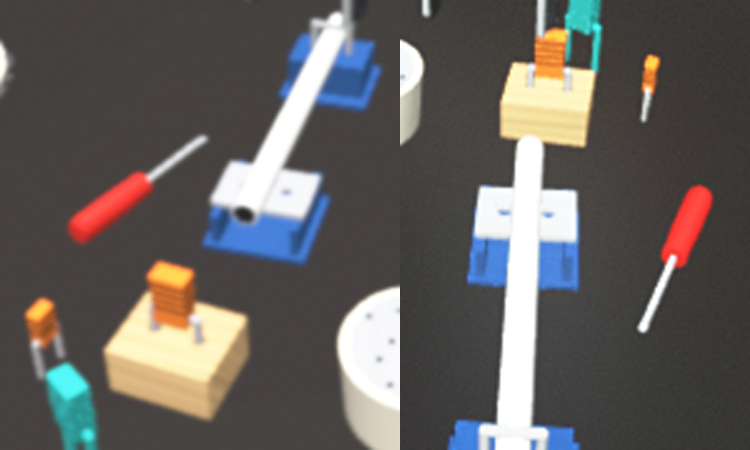

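Crop: target = orange tab in wooden block (scene 219,257; side 320,161), larger than the small orange one (scene 167,268); turquoise (180,300) excluded. Plate holes are visible: scene (264,217), side (302,225) and (319,225).

```bash
python3 - <<'E'
from h import *
np.set_printoptions(precision=1,suppress=True)
S,D=cam("scene"),cam("side")
a=cv2.imread("pics/scene0.png")[:,:,::-1];b=cv2.imread("pics/side0.png")[:,:,::-1]
a=np.ascontiguousarray(a);b=np.ascontiguousarray(b)
bs=[blobs(i,(3,190,110),(16,255,255),10) for i in(a,b)]
print(bs)
s=lambda u,v:(150+u/2.5,140+v/2.5)
d=lambda u,v:(260+(u-400)/2.5,140+v/2.5)
print("tabtop",plane(S,s(172,270),111),plane(D,d(551,37),111))
print("tabtri",tri(S,s(172,295),D,d(551,55)))
print("legs",plane(S,s(155,330),45),plane(S,s(197,342),45),plane(D,d(531,87),45),plane(D,d(568,90),45))
print("blocktop scene",[plane(S,s(*p),45) for p in((106,350),(158,293),(248,323),(211,390))])
print("blocktop side",[plane(D,d(*p),45) for p in((501,105),(512,65),(594,69),(588,112))])
print("holes",plane(S,s(286,192),46),plane(D,d(505,212),46),plane(D,d(548,213),46))
print("plate scene",[plane(S,s(*p),46) for p in((232,162),(322,174),(302,218),(211,207))])
print("plate side",[plane(D,d(*p),46) for p in((480,187),(576,190),(578,240),(474,236))])
print("loose end",plane(S,s(245,213),67),"clamped",plane(S,s(336,20),60))
print("tube side: ",plane(D,d(530,142),80),plane(D,d(515,420),73))
E
```

```text
[[([218.6, 260.0], [210, 250, 17, 20, 204]), ([166.8, 269.1], [162, 263, 9, 14, 58])], [([322.4, 83.0], [317, 73, 13, 16, 83]), ([319.2, 162.5], [314, 156, 12, 15, 140]), ([359.5, 170.4], [357, 166, 6, 9, 32])]]
tabtop [ 553.4 -203.   111. ] [ 548.6 -197.6  111. ]
tabtri (array([ 550.5, -204.4,   84.3]), np.float64(2.181965637953871))
legs [ 537.  -212.8   45. ] [ 574.3 -206.5   45. ] [ 567.5 -197.4   45. ] [ 529.1 -205.2   45. ]
blocktop scene [array([ 516.6, -250.2,   45. ]), array([ 513.1, -176.7,   45. ]), array([ 598.2, -168. ,   45. ]), array([ 612.5, -242.3,   45. ])]
blocktop side [array([ 587. , -156.1,   45. ]), array([ 599.8, -230.2,   45. ]), array([ 513.5, -252.5,   45. ]), array([ 499. , -174.5,   45. ])]
holes [535.9  -5.6  46. ] [529.5  -0.1  46. ] [492.4 -12.2  46. ]
plate scene [array([465.3,   8.2,  46. ]), array([551.4,  36.1,  46. ]), array([568.6, -31. ,  46. ]), array([487.2, -60. ,  46. ])]
plate side [array([562.7, -25.1,  46. ]), array([477.2, -51.5,  46. ]), array([457.3,  12.6,  46. ]), array([545.1,  39.2,  46. ])]
loose end [533.9 -72.3  67. ] clamped [427.4 285.7  60. ]
tube side:  [527.3 -64.4  80. ] [443.6 231.3  73. ]
```

```bash
python3 - <<'E'
from h import *
np.set_printoptions(precision=3,suppress=True)
c=cam("wrist");np.savez("pics/w0.npz",K=c[0],R=c[1],t=c[2]);im=bot.get_image("wrist");cv2.imwrite("pics/w0.png",im[:,:,::-1]);print(c[0],c[1],-c[1].T@c[2])
E
```

```text
[[369.3     0.    279.952]
 [  0.    369.3   210.1  ]
 [  0.      0.      1.   ]] [[ 1.    -0.    -0.001]
 [ 0.    -0.946  0.323]
 [-0.001 -0.323 -0.946]] [550.415  84.093 372.692]
```

View pics/w0.png

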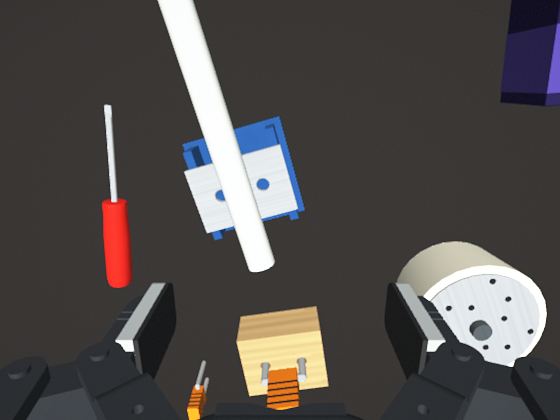

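The wrist view shows the plate with right hole (263,184), left hole partly hidden by the tube (220,195), tube's loose end (262,268), and the U-bolt legs entering the block near (265,382) and (302,376).

```bash
python3 - <<'E'
from h import *
np.set_printoptions(precision=1,suppress=True)
z=np.load("pics/w0.npz");W=(z["K"],z["R"],z["t"])
im=np.ascontiguousarray(cv2.imread("pics/w0.png")[:,:,::-1])
for p,s in blobs(im,(100,120,60),(125,255,255),20):
    if s[4]<400: print("blue",p,s,plane(W,p,46))
print("plate",[plane(W,p,46) for p in((185,172),(279,146),(299,208),(208,233))])
g=cv2.inRange(im,(190,190,190),(255,255,255))
# tube edges at rows in far region and near end (tube only)
E=[]
for v in list(range(5,120,5))+list(range(244,258,2)):
    r=np.where(g[v,100:330])[0]+100
    if len(r): E.append((v,r.min(),r.max()))
print(E[:2],E[-3:])
f=[plane(W,((l+r)/2,v),60.5) for v,l,r in E if v<120]; n=[plane(W,((l+r)/2,v),68) for v,l,r in E if v>240]
f=np.array(f);n=np.array(n)
d=f[0]-n.mean(0);print("far",f[0],f[-1],"near",n.mean(0),"yaw",np.arctan2(-d[0],d[1]))
print("end",plane(W,(262,268),68))
print("legs",plane(W,(265,383),45),plane(W,(302,377),45),"blocktop",[plane(W,p,45) for p in((239,337),(318,326),(328,386),(248,396))])
E
```

```text
blue [262.6, 183.6] [257, 179, 12, 10, 97] [534.1  -1.8  46. ]
blue [219.9, 195.0] [216, 190, 9, 10, 60] [494.6 -12.7  46. ]
blue [220.2, 233.1] [212, 227, 23, 13, 120] [492.8 -50.6  46. ]
plate [array([464.2,   9. ,  46. ]), array([549.1,  32.4,  46. ]), array([567.7, -25.3,  46. ]), array([481.2, -50.5,  46. ])]
[(5, np.int64(160), np.int64(192)), (10, np.int64(162), np.int64(194))] [(252, np.int64(244), np.int64(270)), (254, np.int64(244), np.int64(271)), (256, np.int64(245), np.int64(272))]
far [471.9 140.4  60.5] [456.4  60.1  60.5] near [528.6 -58.   68. ] yaw 0.278362675919453
end [533.4 -76.2  68. ]
legs [ 533.2 -231.6   45. ] [ 574.3 -223.1   45. ] blocktop [array([ 506.4, -170.1,   45. ]), array([ 589.8, -156.2,   45. ]), array([ 603.6, -235.7,   45. ]), array([ 513.7, -250.1,   45. ])]
```

Emit:
carry_out(targets=[{"dp": [-4,0,0],"delta_rot": [0,0,-0.1],"fingers": 0},{"dp": [-8,0,0],"delta_rot": [0,0,-0.17],"fingers": 0},{"dp": [-12,0,0],"delta_rot": [0,0,-0.17],"fingers": 0},{"dp": [-15,0,0],"delta_rot": [0,0,-0.17],"fingers": 0},{"dp": [-15,0,0],"delta_rot": [0,0,-0.17],"fingers": 0},{"dp": [-15,0,0],"delta_rot": [0,0,-0.17],"fingers": 0}])

```text
clock: 0.65
position: [549.7, -151.4, 252.7]
tool_rot: [0.646, 0.764, -0.0, -0.0]
wrist_force: [-0.2, 0.4, -0.5]
finger_gap: 1.005
grasp_force: 0.0
```

```bash
python3 - <<'E'
from h import *
c=cam("wrist");np.savez("pics/w1.npz",K=c[0],R=c[1],t=c[2]);im=bot.get_image("wrist");cv2.imwrite("pics/w1.png",im[:,:,::-1])
print(blobs(np.ascontiguousarray(im),(3,150,90),(18,255,255),50))
E
```

```text
[([273.3, 246.8], [254, 235, 38, 25, 832]), ([168.9, 265.3], [156, 253, 23, 30, 320])]
```

View pics/w1.png

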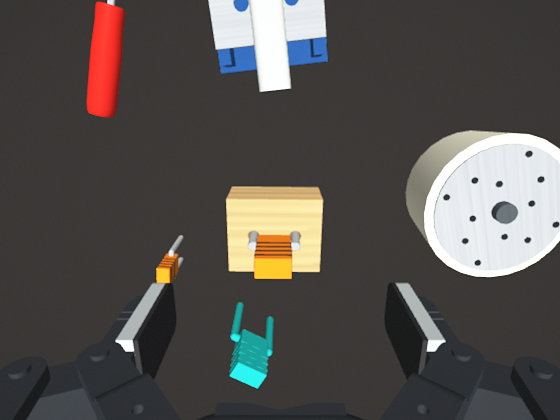

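The wrist view shows the tab square to the tool: top face about (254–292, 257–278), crown ends (254,238)/(296,238); drum, small orange and turquoise clear of the fingers' descent.

```bash
python3 - <<'E'
from h import *
np.set_printoptions(precision=1,suppress=True)
z=np.load("pics/w1.npz");W=(z["K"],z["R"],z["t"])
for h in(105,111):
    print(h,[plane(W,p,h) for p in((254.5,257),(291.5,257),(292.5,278),(254.5,278),(273.3,267.5))])
print(plane(W,(254,238),71),plane(W,(296,238),71))
print("block",[plane(W,p,45) for p in((227,199),(322,199),(321,271),(229,271))])
print("drum left",plane(W,(425,210),82),"small orange",plane(W,(178,265),60),"turq",plane(W,(250,375),60))
o=bot.observe();print(o["position"])
# tool-frame offset to candidate
from scipy.spatial.transform import Rotation as Ro
p=plane(W,(273.3,267.5),111);print(Ro.from_quat(o["tool_rot"]).as_matrix().T@(p-o["position"]))
E
```

```text
105 [array([ 537.8, -201. ,  105. ]), array([ 567. , -196.1,  105. ]), array([ 571.1, -214.6,  105. ]), array([ 540.5, -219.8,  105. ]), array([ 554.1, -207.8,  105. ])]
111 [array([ 537.7, -198.1,  111. ]), array([ 566.3, -193.2,  111. ]), array([ 570.3, -211.3,  111. ]), array([ 540.4, -216.4,  111. ]), array([ 553.7, -204.7,  111. ])]
[ 534.8 -199.5   71. ] [ 571.5 -193.3   71. ]
block [array([ 504.3, -176.1,   45. ]), array([ 591.3, -161.4,   45. ]), array([ 605.4, -234.9,   45. ]), array([ 515.3, -250.1,   45. ])]
drum left [ 671.5 -146.1   82. ] small orange [ 468.1 -243.5   60. ] turq [ 553.1 -360.2   60. ]
[ 549.8 -150.3  252.9]
[-54.3  -5.2 141.9]
```

Emit:
carry_out(targets=[{"dp": [-3,-0.3,1],"delta_rot": [0,0,0],"fingers": 0},{"dp": [-5.4,-0.5,4],"delta_rot": [0,0,0],"fingers": 0},{"dp": [-5.4,-0.5,8],"delta_rot": [0,0,0],"fingers": 0},{"dp": [-5.4,-0.5,12],"delta_rot": [0,0,0],"fingers": 0},{"dp": [-5.4,-0.5,14],"delta_rot": [0,0,0],"fingers": 0},{"dp": [-5.4,-0.5,15.5],"delta_rot": [0,0,0],"fingers": 0},{"dp": [-5.4,-0.5,15.5],"delta_rot": [0,0,0],"fingers": 0},{"dp": [-5.4,-0.5,15.5],"delta_rot": [0,0,0],"fingers": 0}], force=40)

```text
clock: 1.37
position: [554.1, -202.7, 98.1]
tool_rot: [0.644, 0.765, -0.0, -0.001]
wrist_force: [0.1, 0.4, 1.0]
finger_gap: 0.999
grasp_force: 0.0
```

Emit:
carry_out(targets=[{"dp": [0,0,0],"delta_rot": [0,0,0],"fingers": 100},{"dp": [0,0,0],"delta_rot": [0,0,0],"fingers": 180},{"dp": [0,0,0],"delta_rot": [0,0,0],"fingers": 220},{"dp": [0,0,0],"delta_rot": [0,0,0],"fingers": 255},{"dp": [0,0,0],"delta_rot": [0,0,0],"fingers": 255},{"dp": [0,0,0],"delta_rot": [0,0,0],"fingers": 255},{"dp": [0,0,0],"delta_rot": [0,0,0],"fingers": 255},{"dp": [0,0,0],"delta_rot": [0,0,0],"fingers": 255}], force=40)

```text
clock: 2.03
position: [554.5, -204.2, 99.0]
tool_rot: [0.645, 0.765, 0.0, 0.001]
wrist_force: [0.0, 0.7, 5.2]
finger_gap: 0.346
grasp_force: 45.0
```

Emit:
carry_out(targets=[{"dp": [0,0,-1],"delta_rot": [0,0,0],"fingers": 255},{"dp": [0,0,-3],"delta_rot": [0,0,0],"fingers": 255},{"dp": [0,0,-6],"delta_rot": [0,0,0],"fingers": 255},{"dp": [0,0,-9],"delta_rot": [0,0,0],"fingers": 255},{"dp": [0,0,-11],"delta_rot": [0,0,0],"fingers": 255},{"dp": [0,0,-11],"delta_rot": [0,0,0],"fingers": 255},{"dp": [0,0,-11],"delta_rot": [0,0,0],"fingers": 255}])

```text
clock: 2.62
position: [554.5, -204.3, 209.3]
tool_rot: [0.645, 0.765, 0.0, 0.001]
wrist_force: [0.8, 1.2, -1.4]
finger_gap: 0.341
grasp_force: 44.2
```

```bash
python3 - <<'E'
from h import *
np.set_printoptions(precision=3,suppress=True)
o=bot.observe();print(o["position"],o["tool_rot"],o["wrist_force"],o["moment"])
c=cam("wrist");im=bot.get_image("wrist");cv2.imwrite("pics/w2.png",im[:,:,::-1]);np.savez("pics/w2.npz",K=c[0],R=c[1],t=c[2],p=o["position"],q=o["tool_rot"])
E
```

```text
[ 554.498 -204.258  209.251] [0.645 0.765 0.    0.001] [ 0.827  1.232 -1.424] [ 0.037 -0.006  0.041]
```

View pics/w2.png

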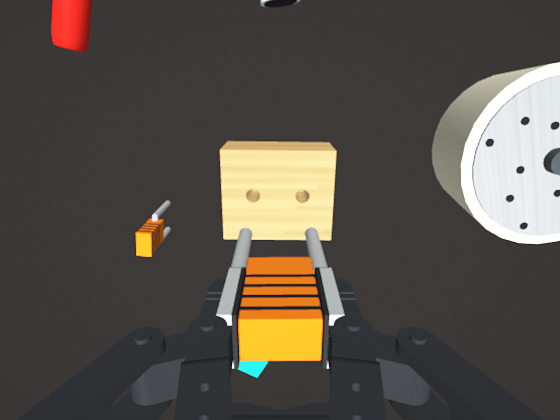

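The U-bolt is held square; leg ends are visible at about (246,229) and (312,229).

```bash
cat >> h.py <<'E'
from scipy.spatial.transform import Rotation as Ro
def yaw(q):
    y=Ro.from_quat(q).as_matrix()[:,1]; return np.arctan2(y[1],y[0])
E
python3 - <<'E'
from h import *
np.set_printoptions(precision=1,suppress=True)
z=np.load("pics/w2.npz");W=(z["K"],z["R"],z["t"]);T=Ro.from_quat(z["q"]).as_matrix()
im=cv2.imread("pics/w2.png")
for v in(228,230,233,240,250): 
    r=im[v,225:335].astype(int).mean(1); print(v,[int(x) for x in r[8:36:1]],[int(x) for x in r[76:104]]) if v in(240,) else 0
for h in(115,120,125):
    a=[T.T@(plane(W,p,h)-z["p"]) for p in((246,229.5),(313,229.5),(246,236),(313,236))]; print(h,a,a[1]-a[0])
# tab top face: corners
print([T.T@(plane(W,p,221)-z["p"]) for p in((239,318),(321,318),(322,360),(238,360))])
print(Ro.from_quat(z["q"]).as_matrix(),yaw(z["q"]))
E
```

```text
240 [48, 48, 46, 50, 100, 147, 167, 172, 177, 179, 180, 179, 177, 174, 168, 162, 155, 126, 75, 45, 45, 47, 46, 46, 45, 48, 46, 45] [121, 121, 121, 123, 112, 111, 126, 141, 152, 164, 169, 174, 177, 180, 179, 177, 177, 170, 151, 127, 119, 120, 119, 144, 161, 161, 161, 161]
115 [array([ -1.9, -20.6,  94.2]), array([-1.9, 21.2, 94.3]), array([ -6.3, -20.8,  94.2]), array([-6.3, 21.3, 94.3])] [-0.  41.8  0.1]
120 [array([  0.1, -20.1,  89.2]), array([ 0.1, 20.7, 89.3]), array([ -4.2, -20.3,  89.2]), array([-4.2, 20.8, 89.3])] [-0.  40.9  0.1]
125 [array([  2.1, -19.7,  84.2]), array([ 2.1, 20.2, 84.3]), array([ -2.1, -19.8,  84.2]), array([-2.1, 20.3, 84.3])] [-0.  39.9  0.1]
[array([  7.8, -13.5, -11.8]), array([  7.8,  14.7, -11.7]), array([ -9.9,  15.7, -11.7]), array([ -9.9, -14.5, -11.8])]
[[-0.2  1.   0. ]
 [ 1.   0.2 -0. ]
 [-0.   0.  -1. ]] 0.16989217812552596
```

Emit:
carry_out(targets=[{"dp": [3,0,0],"delta_rot": [0,0,-0.03],"fingers": 255},{"dp": [6.5,-0.2,0],"delta_rot": [0,0,-0.06],"fingers": 255},{"dp": [10,-0.3,0],"delta_rot": [0,0,-0.1],"fingers": 255},{"dp": [13.5,-0.5,0],"delta_rot": [0,0,-0.105],"fingers": 255},{"dp": [17,-0.6,0],"delta_rot": [0,0,-0.105],"fingers": 255},{"dp": [20.1,-0.6,0],"delta_rot": [0,0,-0.105],"fingers": 255},{"dp": [20.1,-0.6,0],"delta_rot": [0,0,-0.105],"fingers": 255},{"dp": [20.1,-0.6,0],"delta_rot": [0,0,-0.105],"fingers": 255}])

```text
clock: 3.33
position: [513.4, -5.6, 206.8]
tool_rot: [0.602, 0.798, -0.001, -0.001]
wrist_force: [0.1, 0.6, -2.2]
finger_gap: 0.344
grasp_force: 44.1
```

```bash
python3 - <<'E'
from h import *
np.set_printoptions(precision=3,suppress=True)
o=bot.observe();print(o["position"],o["tool_rot"],yaw(o["tool_rot"]),o["wrist_force"],o["moment"])
c=cam("wrist");im=bot.get_image("wrist");cv2.imwrite("pics/w3.png",im[:,:,::-1]);np.savez("pics/w3.npz",K=c[0],R=c[1],t=c[2],p=o["position"],q=o["tool_rot"])
T=Ro.from_quat(o["tool_rot"]).as_matrix()
for p,s in blobs(im,(100,120,60),(125,255,255),20):
    if s[4]<500: print("blue",p,s,T.T@(plane(c,p,46)-o["position"]))
z=np.load("pics/w2.npz");W=(z["K"],z["R"],z["t"]);T=Ro.from_quat(z["q"]).as_matrix()
print("block holes",[T.T@(plane(W,p,45)-z["p"]) for p in((253,196),(302.5,196))])
E
```

```text
[513.404  -5.588 206.758] [ 0.602  0.798 -0.001 -0.001] 0.2778825160732148 [ 0.136  0.637 -2.172] [-0.034 -0.008  0.019]
blue [255.4, 198.1] [249, 193, 14, 11, 120] [ -1.782 -18.904 160.802]
blue [304.9, 198.2] [299, 193, 13, 11, 120] [ -1.847  20.43  160.708]
blue [233.2, 239.8] [230, 236, 8, 9, 66] [-37.79  -38.031 160.827]
blue [325.4, 240.8] [320, 237, 11, 9, 91] [-38.63   38.162 160.644]
block holes [array([ -1.01 , -21.086, 164.225]), array([ -1.034,  18.66 , 164.275])]
```

View pics/w3.png

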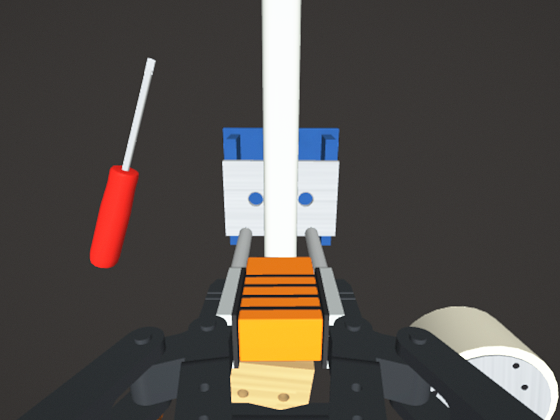

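Emit:
carry_out(targets=[{"dp": [0,0.04,1.5],"delta_rot": [0,0,0],"fingers": 255},{"dp": [0,0.04,3.5],"delta_rot": [0,0,0],"fingers": 255},{"dp": [0,0.04,5],"delta_rot": [0,0,0],"fingers": 255},{"dp": [0,0.04,6],"delta_rot": [0,0,0],"fingers": 255},{"dp": [0,0.04,6.2],"delta_rot": [0,0,0],"fingers": 255},{"dp": [0,0.04,6.2],"delta_rot": [0,0,0],"fingers": 255},{"dp": [0,0.04,6.2],"delta_rot": [0,0,0],"fingers": 255}])

```text
clock: 3.97
position: [514.9, -7.3, 146.9]
tool_rot: [0.604, 0.797, 0.0, 0.0]
wrist_force: [0.2, 0.7, -1.2]
finger_gap: 0.343
grasp_force: 44.1
```

```bash
python3 - <<'E'
from h import *
np.set_printoptions(precision=3,suppress=True)
o=bot.observe();print(o["position"],o["tool_rot"],yaw(o["tool_rot"]),o["wrist_force"],o["moment"])
im=[bot.get_image(n)[:,:,::-1] for n in("wrist","scene")]
im=[cv2.resize(im[0][90:250,180:380],None,fx=2.5,fy=2.5,interpolation=cv2.INTER_CUBIC),cv2.resize(im[1][140:268,200:320],None,fx=2.5*1.25,fy=2.5*1.25,interpolation=cv2.INTER_CUBIC)[:400,:300]]
cv2.imwrite("pics/w4.png",np.hstack(im))
E
```

```text
[514.931  -7.316 146.856] [0.604 0.797 0.    0.   ] 0.2743217739772399 [ 0.198  0.747 -1.235] [ 0.008 -0.008  0.012]
```

View pics/w4.png

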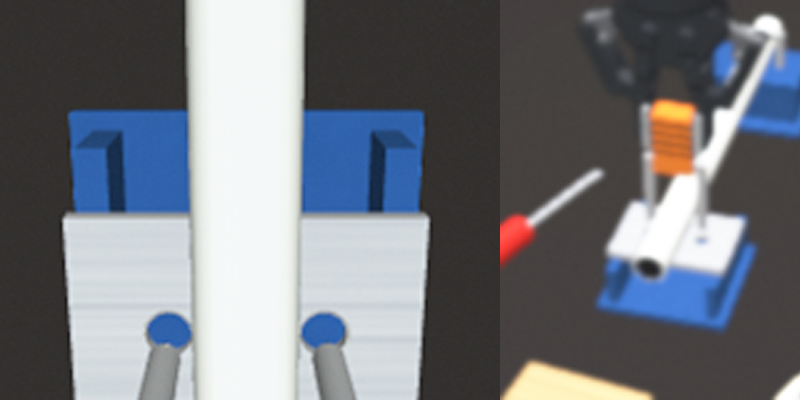

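The tips are ~15 mm above the plate and nearly over both holes (crop holes (168,332),(324,332); tips (164,346),(332,346)); a ~0.7 mm correction, then slow descent.

Emit:
carry_out(targets=[{"dp": [0.07,-0.04,0.3],"delta_rot": [0,0,0],"fingers": 255},{"dp": [0.07,-0.04,0.6],"delta_rot": [0,0,0],"fingers": 255},{"dp": [0.07,-0.04,0.9],"delta_rot": [0,0,0],"fingers": 255},{"dp": [0.07,-0.04,1.1],"delta_rot": [0,0,0],"fingers": 255},{"dp": [0.07,-0.04,1.3],"delta_rot": [0,0,0],"fingers": 255},{"dp": [0.07,-0.04,1.45],"delta_rot": [0,0,0],"fingers": 255},{"dp": [0.07,-0.04,1.6],"delta_rot": [0,0,0],"fingers": 255},{"dp": [0.07,-0.04,1.7],"delta_rot": [0,0,0],"fingers": 255}])

```text
clock: 4.73
position: [514.1, -6.3, 129.1]
tool_rot: [0.603, 0.797, -0.0, -0.0]
wrist_force: [-0.7, 0.6, -2.3]
finger_gap: 0.344
grasp_force: 44.1
```

Emit:
carry_out(targets=[{"dp": [0,0,0.1],"delta_rot": [0,0,0],"fingers": 255},{"dp": [0,0,0.2],"delta_rot": [0,0,0],"fingers": 255},{"dp": [0,0,0.3],"delta_rot": [0,0,0],"fingers": 255}])

```text
clock: 4.98
position: [514.1, -6.3, 126.2]
tool_rot: [0.604, 0.797, 0.0, 0.0]
wrist_force: [0.0, 0.1, -1.3]
finger_gap: 0.344
grasp_force: 44.1
```

Emit:
carry_out(targets=[{"dp": [0,0,0.15],"delta_rot": [0,0,0],"fingers": 255},{"dp": [0,0,0.3],"delta_rot": [0,0,0],"fingers": 255},{"dp": [0,0,0.45],"delta_rot": [0,0,0],"fingers": 255},{"dp": [0,0,0.6],"delta_rot": [0,0,0],"fingers": 255},{"dp": [0,0,0.7],"delta_rot": [0,0,0],"fingers": 255}])

```text
clock: 5.4
position: [514.0, -6.3, 119.0]
tool_rot: [0.604, 0.797, -0.0, -0.0]
wrist_force: [-0.1, 0.5, -1.2]
finger_gap: 0.346
grasp_force: 44.1
```

Emit:
carry_out(targets=[{"dp": [0,0,0.1],"delta_rot": [0,0,0],"fingers": 255},{"dp": [0,0,0.2],"delta_rot": [0,0,0],"fingers": 255},{"dp": [0,0,0.3],"delta_rot": [0,0,0],"fingers": 255}])

```text
clock: 5.65
position: [514.1, -6.3, 116.3]
tool_rot: [0.604, 0.797, 0.0, 0.0]
wrist_force: [-1.7, 0.2, 5.2]
finger_gap: 0.342
grasp_force: 44.8
```

Emit:
carry_out(targets=[{"dp": [0,0,0.05],"delta_rot": [0,0,0],"fingers": 255},{"dp": [0,0,0.1],"delta_rot": [0,0,0],"fingers": 255},{"dp": [0,0,0.15],"delta_rot": [0,0,0],"fingers": 255},{"dp": [0,0,0.2],"delta_rot": [0,0,0],"fingers": 255}])

```text
clock: 5.98
position: [514.2, -6.4, 115.0]
tool_rot: [0.604, 0.797, 0.0, 0.0]
wrist_force: [-2.3, -0.9, 5.2]
finger_gap: 0.343
grasp_force: 44.9
```

Emit:
carry_out(targets=[{"dp": [0,0,0.05],"delta_rot": [0,0,0],"fingers": 255},{"dp": [0,0,0.1],"delta_rot": [0,0,0],"fingers": 255},{"dp": [0,0,0.15],"delta_rot": [0,0,0],"fingers": 255}])

```text
clock: 6.23
position: [514.2, -6.4, 113.5]
tool_rot: [0.604, 0.797, 0.0, 0.0]
wrist_force: [-2.2, -1.6, 5.0]
finger_gap: 0.345
grasp_force: 44.9
```

Emit:
carry_out(targets=[{"dp": [0,0,0.05],"delta_rot": [0,0,0],"fingers": 255},{"dp": [0,0,0.1],"delta_rot": [0,0,0],"fingers": 255},{"dp": [0,0,0.15],"delta_rot": [0,0,0],"fingers": 255}])

```text
clock: 6.48
position: [514.2, -6.5, 112.0]
tool_rot: [0.604, 0.797, 0.0, 0.0]
wrist_force: [-2.7, -1.5, 5.1]
finger_gap: 0.346
grasp_force: 44.9
```

Emit:
carry_out(targets=[{"dp": [0,0,0.04],"delta_rot": [0,0,0],"fingers": 255},{"dp": [0,0,0.08],"delta_rot": [0,0,0],"fingers": 255}])

```text
clock: 6.65
position: [514.2, -6.5, 111.2]
tool_rot: [0.604, 0.797, 0.0, 0.0]
wrist_force: [-3.1, -1.2, 4.4]
finger_gap: 0.34
grasp_force: 44.9
```

Emit:
carry_out(targets=[{"dp": [0,0,0.03],"delta_rot": [0,0,0],"fingers": 255},{"dp": [0,0,0.06],"delta_rot": [0,0,0],"fingers": 255}])

```text
clock: 6.82
position: [514.3, -6.5, 110.7]
tool_rot: [0.604, 0.797, 0.0, 0.001]
wrist_force: [-3.0, -0.7, 8.3]
finger_gap: 0.343
grasp_force: 45.3
```

Force is rising; small steps to confirm the stop.

Emit:
carry_out(targets=[{"dp": [0,0,0.02],"delta_rot": [0,0,0],"fingers": 255},{"dp": [0,0,0.04],"delta_rot": [0,0,0],"fingers": 255}])

```text
clock: 6.98
position: [514.3, -6.6, 110.6]
tool_rot: [0.604, 0.797, 0.0, 0.001]
wrist_force: [-4.0, -1.2, 10.3]
finger_gap: 0.342
grasp_force: 45.5
```

Emit:
carry_out(targets=[{"dp": [0,0,0.02],"delta_rot": [0,0,0],"fingers": 255},{"dp": [0,0,0.02],"delta_rot": [0,0,0],"fingers": 255}])

```text
clock: 7.15
position: [514.3, -6.5, 110.6]
tool_rot: [0.604, 0.797, 0.0, 0.001]
wrist_force: [-4.0, -1.6, 10.7]
finger_gap: 0.348
grasp_force: 45.6
```

Emit:
carry_out(targets=[{"dp": [0,0,0],"delta_rot": [0,0,0],"fingers": 180},{"dp": [0,0,0],"delta_rot": [0,0,0],"fingers": 100},{"dp": [0,0,0],"delta_rot": [0,0,0],"fingers": 40},{"dp": [0,0,0],"delta_rot": [0,0,0],"fingers": 0},{"dp": [0,0,0],"delta_rot": [0,0,0],"fingers": 0},{"dp": [0,0,0],"delta_rot": [0,0,0],"fingers": 0}])

```text
clock: 7.65
position: [514.1, -6.3, 109.1]
tool_rot: [0.604, 0.797, -0.0, -0.0]
wrist_force: [-0.1, -0.5, 0.7]
finger_gap: 0.999
grasp_force: 0.0
```

Emit:
carry_out(targets=[{"dp": [0,0,-1],"delta_rot": [0,0,0],"fingers": 0},{"dp": [0,0,-3],"delta_rot": [0,0,0],"fingers": 0},{"dp": [0,0,-6],"delta_rot": [0,0,0],"fingers": 0},{"dp": [0,0,-9],"delta_rot": [0,0,0],"fingers": 0},{"dp": [0,0,-12],"delta_rot": [0,0,0],"fingers": 0},{"dp": [0,0,-14],"delta_rot": [0,0,0],"fingers": 0},{"dp": [0,0,-14],"delta_rot": [0,0,0],"fingers": 0}])

```text
clock: 8.23
position: [515.2, -6.3, 254.7]
tool_rot: [0.603, 0.797, 0.002, 0.003]
wrist_force: [0.0, -0.6, -0.8]
finger_gap: 0.999
grasp_force: 0.0
```

```bash
python3 - <<'E'
from h import *
o=bot.observe();print(o["clock"],o["position"],o["wrist_force"])
c=lambda n,a,b,e,f:cv2.resize(bot.get_image(n)[a:b,e:f,::-1],(390,390),interpolation=cv2.INTER_CUBIC)
cv2.imwrite("pics/f.png",np.hstack([c("scene",140,270,200,330),c("side",180,310,245,375)]))
E
```

```text
8.2333 [515.23189764  -6.30856499 254.74151206] [ 0.0493522  -0.5935126  -0.81082957]
```

View pics/f.png

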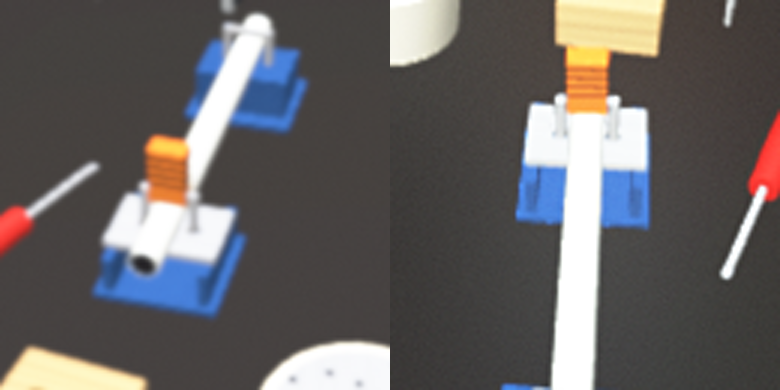

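The U-bolt stands upright on the tube with both legs in the plate, at crop (165,170) in the scene view and (587,80) in the side view. The gripper is clear of it, so I am handing in.

```bash
python3 -c "
from station import bot
print(bot.hand_in())"
```

```text
the job is handed in; nothing more can be done
None
```

The U-bolt is over the rail with both legs through the plate; I pushed it to a firm stop at about 12 N, released it, and handed the job in at about 8 s; the hand-in gave no verdict.

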